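Two hub halves on the assembly stand

ROBOT

A 6-joint arm with a two-finger parallel gripper is mounted at the origin on the work surface. World frame = base frame: x ahead of the robot, y to its left, z up, the work surface at z = 0. Lengths are in mm, angles in rad, forces in N, time in s.
With the tool pointing down it reaches from about 350 to 975 mm from the base axis. Payload 7.1 kg.
Tool frame: the origin (TCP) lies between the finger pads; the fingertips stand 14 mm ahead of it and the grasp point (between the pads) lies 5 mm behind it (ctrl.tcp_to_tips is the distance from the TCP to the fingertips, in mm); z points along the fingers, y is the line along which they close (so a half turn about z gives the same grasp; the last joint's range is limited). The gripper opens to 88 mm and grips with 3 to 60 N. Pads are 20 mm wide; open, the fingers measure 115 mm over their backs; the gripper's body (75 mm by 178 mm) begins 61 mm behind the grasp point.
Start: joints at [1.304, 0.423, 1.63, -0, 1.089, -0.019], TCP at [153.263, 605.9, 236.675] pointing down, gripper open.
Joint ranges: [-3, 3], [-0.9, 2.11], [0.09, 2.58], [-1.31, 4.45], [0.11, 2.69], [-2.54, 2.54]. Speed limits (rad/s): [2.39, 2.39, 3.01, 3.14, 3.14, 3.14].

INTERFACE

Orientations are given as a rotation vector (axis times angle).
In Python, from workcell import ctrl gives the robot as it stands.
- The arm moves only by the tool apply_moves, never from a script. Its argument "series" is a list that holds one entry, the list of rows, each a list of 7 numbers: the shift along the tool's x, y, z in cm, then the turn, a rotation vector about the tool's x, y, z in degrees, then the opening, from 0 (shut) to 1 (fully open). A call has 1 to 12 rows; each row shifts and turns the commanded pose from where the row before left it, along the tool's axes as they then stand; what a row does not reach is not made up. A row lasts 1/10 s, in which the tool goes at most 50 mm and 8.59 degrees, less where a joint would pass 70% of its speed; a pose out of reach is approached as far as the arm can. A call with a gripper value outside its range is refused whole. The fingers move at their own pace and stop on an object; the grip force is fixed at half the most. Time passes only in rows, so rows that do not move let the fingers close. It gives the time, the measured TCP pose, the force and the opening at its end, in the units of the state.
- ctrl.get_obs(): the state, without advancing time (a new reading comes with each control period).
- ctrl.get_image(name): name is "side" or "top" or "wrist"; returns a dict with "img" (400x640x3 uint8, blue, green, red), "K" (3x3 intrinsics, pixels), "cam_to_world" (4x4, takes a point from camera to world coordinates). Camera axes: x right, y down, z forward; pixel columns grow to the right and rows downward; lengths in mm; the calibration is good to about 2 mm. A picture is of the moment at which its call begins. There is no depth.
- ctrl.close_job(): hands the job in, once; it reports no verdict.
The state is a dict: "t": time; "qpos": joint angles; "qvel": joint speeds; "joint_torque": joint torques, N m; "ee_pos": TCP position; "orientation": TCP orientation; "ft_force": force on the tool from outside, world axes, zero at the start; "moment": the same for the moment, N m; "width": finger opening in mm.
Only numpy, scipy, OpenCV 4.12 (cv2) and the standard library are available. Lean on these libraries where they do the work, as an engineer would, in place of code of your own. Each camera call takes 0.05 s, during which the arm holds its last target. There are 200 camera calls.

TASK

Load the hub stand for pressing: put the large (wider) round-flanged hub half over the stand's upright post, flange down, fully home on the stand's shoulder; then put the small round-flanged hub half over the same post, flange down too, so that its flange sits flat on the barrel of the large one. Lower each one down the post rather than letting it drop, let go, and leave the stack standing still.

Things in the scene. Friction and masses are not known exactly. Their poses are not given: they have to be found in the camera images.
- large_hub_mid (a point): Large hub half, bare aluminium, 240 to 420 g: a round flange 90 mm across, 6 mm thick, below one round barrel 40 mm across; 56 mm high in all, 28 mm bore right through. Stands flange down; grip across the barrel, bare from 6 to 56 mm above the underside. Point: on its axis, half-way up (28 mm above the underside); z up out of the barrel; yaw is free. Home: this point 28 mm above seat.
- small_hub_mid (a point): Small hub half, bare aluminium, 150 to 260 g: a round flange 64 mm across, 5 mm thick, below one round barrel 40 mm across; 54 mm high in all, 28 mm bore right through. Stands flange down; grip across the barrel, bare from 5 to 54 mm above the underside. Point: on its axis, half-way up (27 mm above the underside); z up out of the barrel; yaw is free. Home: this point 83 mm above seat.
- seat (a point): Hub stand, fixed: dark round base 120 mm across, 16 mm thick; on it a steel shoulder 64 mm across, flat top 30 mm above the bench, where the large half's flange rests; from its middle an upright post 22 mm thick. Point: on the post's axis, level with the shoulder's top; z up. The bores have 3 mm of play all round the post.
- post_tip (a point): Top end of the stand's post, on its axis, 72 mm above seat, so it stands 16 mm out of the large half once that is home. The last 10 mm of the post taper from 22 to 10 mm; z up. A thinner rod on a wooden block nearby is not the stand.

How it is judged:
By the outcome, as a careful person would: the job done as asked, in the order asked, and still so for the second after the job is handed in, with the robot touching nothing.
It also fails if it takes over 59 s, if anything falls off the work surface, if the arm or the gripper's body presses on something with over 40 N, if the wrist force passes 120 N, or if a joint passes its speed limit or range.

## Working session

There is one attempt and no reset: what is moved stays moved. The work goes in short steps, Python scripts to look and compute and a tool call to move; the robot and the scene stay as the last step left them, time stands still between calls to the robot, and variables do not carry over. Pictures are saved under pics/ and viewed, on a budget of 10 in all, crops included, one or two more only if the job needs it, and the job is handed in when it is done.

Besides the shell and the picture viewer there is one more tool, called after ">>>" as name(argument=value, ...), one argument or row to a line, values as JSON. apply_moves: Moves the arm, as the interface text tells. Its arguments: {"type":"object","properties":{"series":{"type":"array","items":{"type":"array","items":{"type":"array","items":{"type":"number"}}}}},"required":["series"]}

```bash
mkdir -p pics
python3 - <<'E'
from workcell import ctrl
import cv2,numpy as np
o=ctrl.get_obs();print({k:np.round(v,3) for k,v in o.items()}, ctrl.tcp_to_tips)
for n in("top","side"):
    d=ctrl.get_image(n);cv2.imwrite(f"pics/{n}0.png",d["img"]);print(n,np.round(d["K"],1).tolist(),np.round(d["cam_to_world"],3).tolist())
E
```

```text
{'t': np.float64(0.0), 'qpos': array([ 1.304,  0.424,  1.631, -0.   ,  1.089, -0.019]), 'qvel': array([-0.   ,  0.002, -0.   , -0.   , -0.002, -0.001]), 'joint_torque': array([ 1.0000e-03, -5.4463e+01, -2.7367e+01,  6.4000e-02,  2.3000e-02,
       -0.0000e+00]), 'ee_pos': array([153.137, 605.384, 235.872]), 'orientation': array([-3.880e-01, -3.117e+00,  2.000e-03]), 'ft_force': array([-0.593,  0.08 , -0.403]), 'moment': array([ 0.024,  0.021, -0.021]), 'width': np.float64(88.058)} 14.0
top [[365.8, 0.0, 317.5], [0.0, 365.8, 200.5], [0.0, 0.0, 1.0]] [[0.027, -0.987, 0.159, 447.034], [-0.999, -0.023, 0.028, -36.375], [-0.024, -0.16, -0.987, 809.339], [0.0, 0.0, 0.0, 1.0]]
side [[457.6, 0.0, 321.7], [0.0, 457.6, 198.6], [0.0, 0.0, 1.0]] [[0.982, -0.104, 0.159, 367.132], [-0.19, -0.527, 0.828, -867.417], [-0.002, -0.843, -0.538, 645.481], [0.0, 0.0, 0.0, 1.0]]
```

View pics/top0.png

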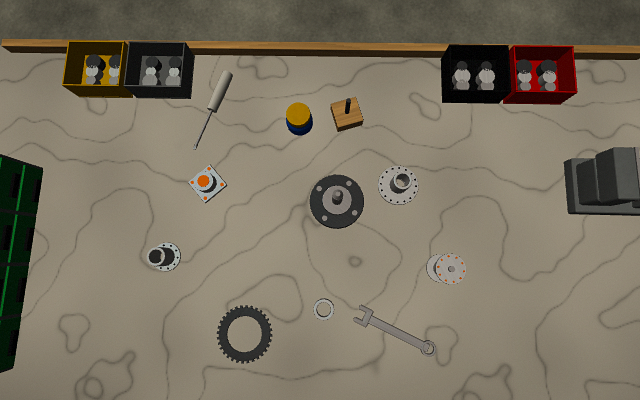

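View pics/side0.png

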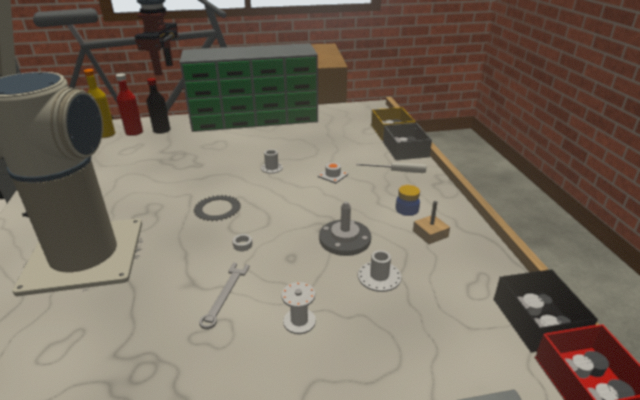

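Top view: the stand is at about (337,201), the large round hub at (398,184) and the small round hub at (165,256). The square-flanged part (208,183), the spool (447,268) and the rod on its block (347,113) are decoys. Next I'll measure positions.

```bash
cat > h.py <<'E'
import numpy as np,cv2
from workcell import ctrl
from scipy.spatial.transform import Rotation as R
def ray(d,u,v,z):
    T=np.array(d["cam_to_world"]);r=T[:3,:3]@np.linalg.inv(d["K"])@[u,v,1];c=T[:3,3]
    return (c+r*(z-c[2])/r[2])[:2]
def proj(d,p):
    T=np.linalg.inv(d["cam_to_world"]);q=np.array(d["K"])@(T[:3,:3]@p+T[:3,3]);return q[:2]/q[2]
def ring(d,img,c,z,r,col=(0,0,255),s=1,o=(0,0)):
    a=np.linspace(0,2*np.pi,60)
    pts=np.array([(proj(d,np.array([c[0]+r*np.cos(t),c[1]+r*np.sin(t),z]))-o)*s for t in a])
    cv2.polylines(img,[np.round(pts*8).astype(int).reshape(-1,1,2)],True,col,1,cv2.LINE_AA,3)
def totool(target):
    o=ctrl.get_obs();M=R.from_rotvec(o["orientation"])
    return o,M.inv().apply(np.array(target)-o["ee_pos"])/10
E
python3 - <<'E'
from h import *
t=ctrl.get_image("top");s=ctrl.get_image("side")
for n,a,z,b in(("large",(398.5,184.5),6,(380,276)),("small",(165,256),5,(271.5,167)),("stand",(336.5,201),16,(345,236))):
    print(n,ray(t,*a,z).round(1),ray(s,*b,z).round(1))
tiles=[]
for c,rs in(((398.5,184.5),((6,45),(56,20))),((165,256),((5,32),(54,20))),((336.5,201),((16,60),(30,32),(102,5)))):
    z=rs[0][0];p=ray(t,*c,z)
    o=np.array([int(c[0])-33,int(c[1])-33]);im=cv2.resize(t["img"][o[1]:o[1]+66,o[0]:o[0]+66],None,fx=4,fy=4,interpolation=2)
    for zz,r in rs: ring(t,im,p,zz,r,s=4,o=o-.5)
    tiles.append(im)
cv2.imwrite("pics/fit.png",np.hstack(tiles))
E
```

```text
large [ 616.7 -192.9] [ 617.5 -195.6]
small [445.4 318.4] [445.2 316.5]
stand [574.7 -55.3] [575.1 -62.6]
```

View pics/fit.png

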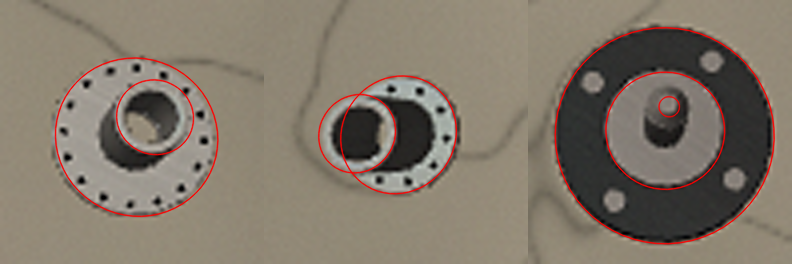

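The overlays fit to within about 1–2 mm: large hub ≈ (616,-193), small ≈ (446,318), stand ≈ (575,-56). Now moving over the large hub.

>>> apply_moves(
  series=[
    [[-3.2, -3.3, 0, 0, 0, 0, 1], [-3.2, -3.3, 0, 0, 0, 0, 1], [-3.2, -3.3, 0, 0, 0, 0, 1], [-3.2, -3.3, 0, 0, 0, 0, 1], [-3.2, -3.3, 0, 0, 0, 0, 1], [-3.2, -3.3, 0, 0, 0, 0, 1], [-3.2, -3.3, 0, 0, 0, 0, 1], [-3.2, -3.3, 0, 0, 0, 0, 1], [-3.2, -3.3, 0, 0, 0, 0, 1], [-3.2, -3.3, 0, 0, 0, 0, 1], [-3.2, -3.3, 0, 0, 0, 0, 1], [-3.2, -3.3, 0, 0, 0, 0, 1]],
  ],
)

```text
t: 1.4
ee_pos: [429.0, 126.0, 236.9]
orientation: [0.388, 3.117, 0.0]
ft_force: [0.1, 0.2, 0.7]
width: 87.7
```

>>> apply_moves(
  series=[
    [[-3.2, -3.3, 0, 0, 0, 0, 1], [-3.2, -3.3, 0, 0, 0, 0, 1], [-3.2, -3.3, 0, 0, 0, 0, 1], [-3.2, -3.3, 0, 0, 0, 0, 1], [-3.2, -3.3, 0, 0, 0, 0, 1], [-3.2, -3.3, 0, 0, 0, 0, 1], [-3.2, -3.3, 0, 0, 0, 0, 1], [-3.2, -3.3, 0, 0, 0, 0, 1], [0, 0, 0, 0, 0, 0, 1], [0, 0, 0, 0, 0, 0, 1]],
  ],
)

```text
t: 2.4
ee_pos: [611.5, -191.5, 235.9]
orientation: [-0.391, -3.116, -0.001]
ft_force: [-0.4, 0.3, 0.5]
width: 87.8
```

Run:
```python
from h import *
o,d=totool([616.5,-193,150]);print(o["t"],o["ee_pos"].round(1),o["orientation"].round(3),"to",d.round(2),o["qpos"].round(2))
w=ctrl.get_image("wrist");im=w["img"].copy();np.savez("w1.npz",**w)
print(np.round(w["cam_to_world"],3).tolist(),w["K"][0,0])
for c,rs in(((616.5,-193),((6,45),(56,20),(56,14))),((575,-56),((16,60),(30,32),(102,5)))):
    for z,r in rs: ring(w,im,c,z,r)
cv2.imwrite("pics/w1.png",im)
```

```text
2.4 [ 611.5 -191.5  235.9] [-3.910e-01 -3.116e+00 -1.000e-03] to [-0.53 -0.02  8.59] [-0.32  0.45  1.59  0.    1.1  -1.64]
[[0.247, 0.938, 0.244, 544.597], [0.969, -0.239, -0.062, -174.048], [-0.0, 0.252, -0.968, 384.315], [0.0, 0.0, 0.0, 1.0]] 336.17860128322826
```

View pics/w1.png

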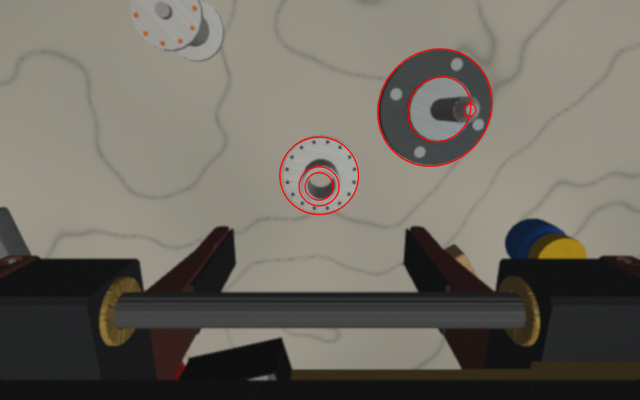

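The overlays match the wrist view well: large hub centred at (319,176), stand at (436,107). I'll descend and grip with the TCP at z≈30.

>>> apply_moves(
  series=[
    [[-0.5, 0, 4, 0, 0, 0, 1], [0, 0, 4, 0, 0, 0, 1], [0, 0, 4, 0, 0, 0, 1], [0, 0, 4, 0, 0, 0, 1], [0, 0, 2.6, 0, 0, 0, 1], [0, 0, 1.2, 0, 0, 0, 1], [0, 0, 0.8, 0, 0, 0, 1], [0, 0, 0, 0, 0, 0, 1], [0, 0, 0, 0, 0, 0, 0.2], [0, 0, 0, 0, 0, 0, 0.2], [0, 0, 0, 0, 0, 0, 0], [0, 0, 0, 0, 0, 0, 0]],
  ],
)

```text
t: 3.65
ee_pos: [617.1, -192.3, 31.5]
orientation: [0.388, 3.116, -0.0]
ft_force: [0.4, 1.3, -0.5]
width: 59.2
```

>>> apply_moves(
  series=[
    [[0, 0, 0, 0, 0, 0, 0], [0, 0, 0, 0, 0, 0, 0], [0, 0, 0, 0, 0, 0, 0]],
  ],
)

```text
t: 3.95
ee_pos: [616.7, -192.1, 30.8]
orientation: [0.388, 3.117, 0.0]
ft_force: [-0.6, -0.0, 1.1]
width: 39.9
```

>>> apply_moves(
  series=[
    [[0, 0, -1, 0, 0, 0, 0], [0, 0, -2.5, 0, 0, 0, 0], [0, 0, -3, 0, 0, 0, 0], [0, 0, -3, 0, 0, 0, 0], [0, 0, -2, 0, 0, 0, 0], [1.5, 2.4, 0, 0, 0, 0, 0], [1.6, 2.6, 0, 0, 0, 0, 0], [1.6, 2.6, 0, 0, 0, 0, 0], [1.6, 2.6, 0, 0, 0, 0, 0], [1.1, 2.0, 0, 0, 0, 0, 0], [0, 0, 0, 0, 0, 0, 0], [0, 0, 0, 0, 0, 0, 0]],
  ],
)

```text
t: 5.15
ee_pos: [574.9, -55.5, 146.0]
orientation: [0.386, 3.118, -0.0]
ft_force: [-0.3, 0.1, -3.3]
width: 39.8
```

Run:
```python
from h import *
o,d=totool([575,-56,o_z:=145]);print(o["t"],o["ee_pos"].round(1),o["width"],o["ft_force"].round(1),"to",d.round(2))
w=ctrl.get_image("wrist");t=ctrl.get_image("top");im=w["img"].copy()
e=o["ee_pos"];u=e[2]-30.8
for z,r in((16,60),(30,32),(102,5)): ring(w,im,(575,-56),z,r)
for z,r in((u+6,45),(u+56,20)): ring(w,im,e,z,r,(0,255,0))
ti=cv2.resize(t["img"][130:270,240:430],None,fx=2.6,fy=2.6,interpolation=2)
s=ctrl.get_image("side");si=s["img"].copy()
for z,r in((16,60),(30,32),(102,5)): ring(s,si,(575,-56),z,r)
for z,r in((u,45),(u+6,45),(u+56,20)): ring(s,si,e,z,r,(0,255,0))
si=cv2.resize(si[130:270,260:430],None,fx=2.2,fy=2.2,interpolation=2)
im=cv2.resize(im[60:260,140:500],None,fx=2.2,fy=2.2)[:, :791]
b=np.zeros((600,800,3),np.uint8)
b[:290,:374]=si[:290,:374];im=cv2.resize(im,None,fx=.68,fy=.68);b[295:295+im.shape[0],:im.shape[1]]=im[:305]
b[:290,380:]=ti[:290,:420]
cv2.imwrite("pics/w2.png",b)
```

```text
5.15 [574.9 -55.5 146. ] 39.75116271551136 [-0.3  0.1 -3.3] to [-0.02 -0.04  0.1 ]
```

View pics/w2.png

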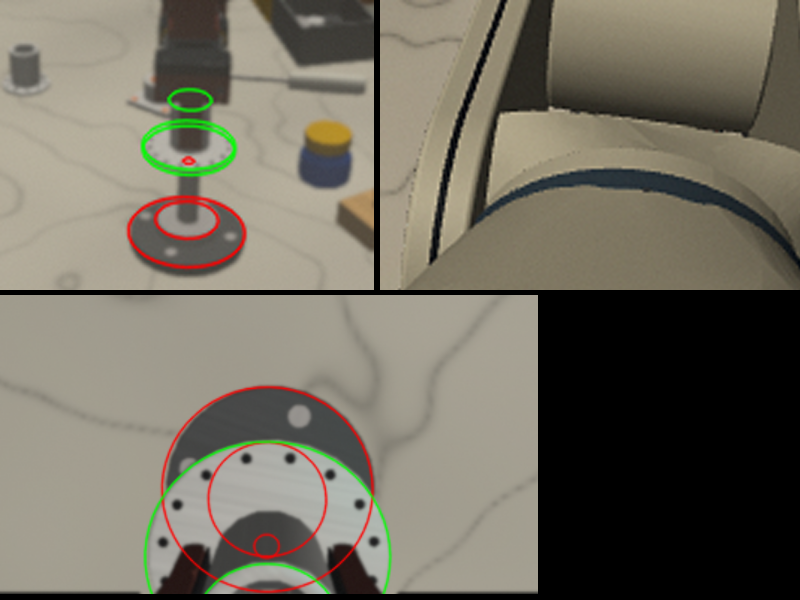

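Side view: the post, stand and held flange overlays line up, and the flange is concentric in the wrist view too. Lowering slowly, watching the force.

>>> apply_moves(
  series=[
    [[0, -0.05, 0.5, 0, 0, 0, 0], [0, 0, 0.7, 0, 0, 0, 0], [0, 0, 0.7, 0, 0, 0, 0], [0, 0, 0.7, 0, 0, 0, 0], [0, 0, 0.7, 0, 0, 0, 0], [0, 0, 0.7, 0, 0, 0, 0]],
  ],
)

```text
t: 5.9
ee_pos: [574.6, -56.2, 104.8]
orientation: [-0.388, -3.117, 0.0]
ft_force: [1.0, 2.2, -2.8]
width: 40.3
```

Run:
```python
from h import *
o=ctrl.get_obs();print(o["ee_pos"].round(1),o["ft_force"].round(1),o["moment"].round(2))
```

```text
[574.6 -56.2 104.8] [ 1.   2.2 -2.8] [ 0.02 -0.01  0.04]
```

>>> apply_moves(
  series=[
    [[0, 0, 0.7, 0, 0, 0, 0], [0, 0, 0.7, 0, 0, 0, 0], [0, 0, 0.7, 0, 0, 0, 0], [0, 0, 0.7, 0, 0, 0, 0], [0, 0, 0.7, 0, 0, 0, 0], [0, 0, 0.4, 0, 0, 0, 0], [0, 0, 0.2, 0, 0, 0, 0], [0, 0, 0, 0, 0, 0, 0]],
  ],
)

```text
t: 6.7
ee_pos: [574.6, -56.2, 64.4]
orientation: [-0.388, -3.117, 0.0]
ft_force: [-0.1, -0.5, -2.6]
width: 40.0
```

>>> apply_moves(
  series=[
    [[0, 0, 0.1, 0, 0, 0, 0], [0, 0, 0.1, 0, 0, 0, 0], [0, 0, 0, 0, 0, 0, 0], [0, 0, 0, 0, 0, 0, 0]],
  ],
)

```text
t: 7.1
ee_pos: [574.8, -56.2, 62.8]
orientation: [0.388, 3.117, 0.0]
ft_force: [-0.0, 0.2, -3.3]
width: 39.6
```

>>> apply_moves(
  series=[
    [[0, 0, 0.1, 0, 0, 0, 0], [0, 0, 0.05, 0, 0, 0, 0], [0, 0, 0, 0, 0, 0, 0], [0, 0, 0, 0, 0, 0, 0]],
  ],
)

```text
t: 7.5
ee_pos: [574.7, -56.2, 61.2]
orientation: [-0.388, -3.118, 0.0]
ft_force: [-0.2, 0.5, -2.4]
width: 39.9
```

>>> apply_moves(
  series=[
    [[0, 0, 0.05, 0, 0, 0, 0], [0, 0, 0.05, 0, 0, 0, 0], [0, 0, 0, 0, 0, 0, 0]],
  ],
)

```text
t: 7.8
ee_pos: [574.8, -56.3, 60.7]
orientation: [0.388, 3.117, 0.0]
ft_force: [-2.7, -0.9, 5.6]
width: 39.9
```

Contact is at z=60.7 as expected, so it is home. Releasing, rising, and moving to the small hub.

>>> apply_moves(
  series=[
    [[0, 0, 0, 0, 0, 0, 0.4], [0, 0, 0, 0, 0, 0, 0.8], [0, 0, 0, 0, 0, 0, 1], [0, 0, 0, 0, 0, 0, 1], [0, 0, 0, 0, 0, 0, 1], [0, 0, -1, 0, 0, 0, 1], [0, 0, -3, 0, 0, 0, 1], [0, 0, -4, 0, 0, 0, 1], [0, 0, -4, 0, 0, 0, 1], [0, 0, -4, 0, 0, 0, 1]],
  ],
)

```text
t: 8.8
ee_pos: [574.5, -56.2, 222.4]
orientation: [0.388, 3.117, -0.0]
ft_force: [0.7, -0.2, 0.1]
width: 87.6
```

>>> apply_moves(
  series=[
    [[2.7, 4.1, 0, 0, 0, 0, 1], [2.7, 4.1, 0, 0, 0, 0, 1], [2.7, 4.1, 0, 0, 0, 0, 1], [2.7, 4.1, 0, 0, 0, 0, 1], [2.7, 4.1, 0, 0, 0, 0, 1], [2.7, 4.1, 0, 0, 0, 0, 1], [2.7, 4.1, 0, 0, 0, 0, 1], [2.7, 4.1, 0, 0, 0, 0, 1], [0, 0, 0, 0, 0, 0, 1], [0, 0, 0, 0, 0, 0, 1]],
  ],
)

```text
t: 9.8
ee_pos: [445.2, 315.6, 220.6]
orientation: [0.384, 3.118, -0.0]
ft_force: [-1.4, 0.1, -0.3]
width: 87.6
```

Run:
```python
from h import *
o,d=totool([446,318,30]);print(o["t"],o["ee_pos"].round(1),"to",d.round(2))
w=ctrl.get_image("wrist");t=ctrl.get_image("top");s=ctrl.get_image("side")
im=w["img"].copy();ti=t["img"].copy();si=s["img"].copy()
for z,r in((5,32),(54,20),(54,14)): ring(w,im,(446,318),z,r)
S=lambda d,c,s,o,rs:None
o2=(300,180);ti=cv2.resize(ti[160:240,290:390],None,fx=4,fy=4,interpolation=2);s2=cv2.resize(si[170:270,295:395],None,fx=4,fy=4,interpolation=2)
for z,r in((16,60),(36,45),(86,20),(102,5)):
    ring(t,ti,(574.8,-56.3),z,r,s=4,o=np.array([289.5,159.5]));ring(s,s2,(574.8,-56.3),z,r,s=4,o=np.array([294.5,169.5]))
b=np.zeros((600,800,3),np.uint8);b[:320,:400]=ti;b[:400,400:]=s2
b[320:570,:400]=cv2.resize(im,(400,250))
cv2.imwrite("pics/w3.png",b)
```

```text
9.8 [445.2 315.6 220.6] to [-1.000e-02  2.600e-01  1.906e+01]
```

View pics/w3.png

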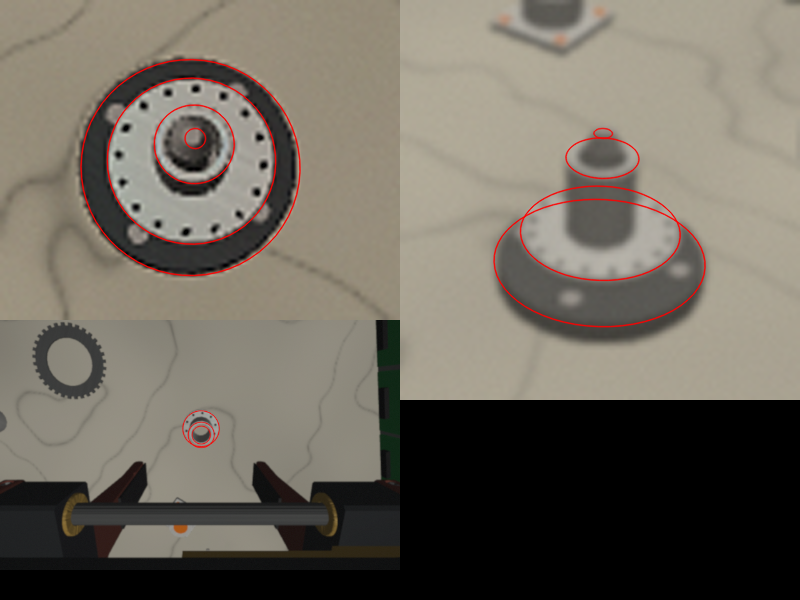

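The large hub is home and concentric in both the top and side views. The small hub overlay matches in the wrist view at ~(201,430). Grasping it.

>>> apply_moves(
  series=[
    [[0, 0.2, 4, 0, 0, 0, 1], [0, 0, 4, 0, 0, 0, 1], [0, 0, 4, 0, 0, 0, 1], [0, 0, 3, 0, 0, 0, 1], [0, 0, 2.1, 0, 0, 0, 1], [0, 0, 1.2, 0, 0, 0, 1], [0, 0, 0.7, 0, 0, 0, 1], [0, 0, 0, 0, 0, 0, 1], [0, 0, 0, 0, 0, 0, 0], [0, 0, 0, 0, 0, 0, 0], [0, 0, 0, 0, 0, 0, 0], [0, 0, 0, 0, 0, 0, 0]],
  ],
)

```text
t: 11.15
ee_pos: [446.5, 317.0, 30.8]
orientation: [0.388, 3.117, 0.001]
ft_force: [0.4, 0.1, 0.1]
width: 59.1
```

>>> apply_moves(
  series=[
    [[0, 0, 0, 0, 0, 0, 0], [0, 0, 0, 0, 0, 0, 0], [0, 0, 0, 0, 0, 0, 0]],
  ],
)

```text
t: 11.45
ee_pos: [446.3, 316.8, 30.3]
orientation: [0.388, 3.117, 0.0]
ft_force: [0.6, 0.2, 2.3]
width: 39.9
```

>>> apply_moves(
  series=[
    [[0, 0, -1, 0, 0, 0, 0], [0, 0, -2.5, 0, 0, 0, 0], [0, 0, -3, 0, 0, 0, 0], [0, 0, -3, 0, 0, 0, 0], [0, 0, -3, 0, 0, 0, 0], [-1.5, -2, 0, 0, 0, 0, 0], [-2.7, -4.1, 0, 0, 0, 0, 0], [-2.7, -4.1, 0, 0, 0, 0, 0], [-2.7, -4.1, 0, 0, 0, 0, 0]],
  ],
)

```text
t: 12.35
ee_pos: [504.3, 153.0, 155.8]
orientation: [0.387, 3.117, 0.0]
ft_force: [0.2, 0.3, -1.6]
width: 40.0
```

>>> apply_moves(
  series=[
    [[-2.7, -4.1, 0, 0, 0, 0, 0], [-2.7, -4.1, 0, 0, 0, 0, 0], [-2.7, -4.1, 0, 0, 0, 0, 0], [-2.7, -4.1, 0, 0, 0, 0, 0], [-1.2, -2.3, 0, 0, 0, 0, 0], [0, 0, 0, 0, 0, 0, 0], [0, 0, 0, 0, 0, 0, 0], [0, 0, 0, 0, 0, 0, 0]],
  ],
)

```text
t: 13.15
ee_pos: [574.1, -55.2, 155.2]
orientation: [-0.387, -3.117, -0.0]
ft_force: [-0.6, -0.3, -1.3]
width: 39.9
```

Run:
```python
from h import *
o,d=totool([574.7,-56.2,116.3]);print(o["t"],o["ee_pos"].round(1),o["width"],o["ft_force"].round(1),"to",d.round(2))
w=ctrl.get_image("wrist");s=ctrl.get_image("side")
im=w["img"].copy();e=o["ee_pos"];u=e[2]-30.3
for z,r in((16,60),(36,45),(102,5)): ring(w,im,(574.7,-56.2),z,r)
for z,r in((u+5,32),(u+54,20)): ring(w,im,e,z,r,(0,255,0))
s2=cv2.resize(s["img"][130:270,275:415],None,fx=2.8,fy=2.8,interpolation=2)
for z,r in((16,60),(36,45),(102,5)): ring(s,s2,(574.7,-56.2),z,r,s=2.8,o=np.array([274.7,129.7]))
for z,r in((u+5,32),(u+54,20)): ring(s,s2,e,z,r,(0,255,0),s=2.8,o=np.array([274.7,129.7]))
im=cv2.resize(im[60:260,220:420],(392,392))
cv2.imwrite("pics/w4.png",np.hstack([s2,im]))
```

```text
13.15 [574.1 -55.2 155.2] 39.87207612271541 [-0.6 -0.3 -1.3] to [-0.09 -0.08  3.89]
```

View pics/w4.png

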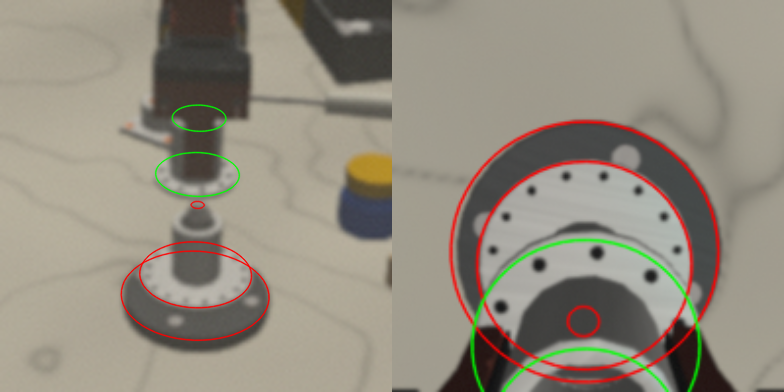

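The small flange looks 1–2 mm towards -x of the TCP, so I'm correcting by about 1 mm and lowering slowly.

>>> apply_moves(
  series=[
    [[-0.18, -0.08, 0.5, 0, 0, 0, 0], [0, 0, 0.7, 0, 0, 0, 0], [0, 0, 0.7, 0, 0, 0, 0], [0, 0, 0.5, 0, 0, 0, 0], [0, 0, 0.5, 0, 0, 0, 0], [0, 0, 0.3, 0, 0, 0, 0], [0, 0, 0.2, 0, 0, 0, 0], [0, 0, 0, 0, 0, 0, 0], [0, 0, 0, 0, 0, 0, 0]],
  ],
)

```text
t: 14.15
ee_pos: [576.4, -57.5, 121.3]
orientation: [0.388, 3.117, 0.0]
ft_force: [-1.1, 0.2, -2.0]
width: 39.9
```

>>> apply_moves(
  series=[
    [[0.05, 0.08, 0.1, 0, 0, 0, 0], [0, 0, 0.15, 0, 0, 0, 0], [0, 0, 0.1, 0, 0, 0, 0], [0, 0, 0, 0, 0, 0, 0], [0, 0, 0, 0, 0, 0, 0]],
  ],
)

```text
t: 14.65
ee_pos: [576.0, -56.5, 117.7]
orientation: [-0.388, -3.118, -0.0]
ft_force: [-0.2, -0.3, -2.0]
width: 40.2
```

>>> apply_moves(
  series=[
    [[0, 0, 0.05, 0, 0, 0, 0], [0, 0, 0.05, 0, 0, 0, 0], [0, 0, 0, 0, 0, 0, 0], [0, 0, 0, 0, 0, 0, 0]],
  ],
)

```text
t: 15.05
ee_pos: [576.0, -56.5, 116.7]
orientation: [-0.388, -3.118, 0.0]
ft_force: [-0.6, 0.2, -1.6]
width: 39.3
```

>>> apply_moves(
  series=[
    [[0, 0, 0.05, 0, 0, 0, 0], [0, 0, 0.02, 0, 0, 0, 0], [0, 0, 0, 0, 0, 0, 0], [0, 0, 0, 0, 0, 0, 0]],
  ],
)

```text
t: 15.45
ee_pos: [576.1, -56.5, 116.3]
orientation: [0.388, 3.117, -0.0]
ft_force: [-2.4, 0.3, 3.5]
width: 39.8
```

Contact is at z=116.3, as predicted. Releasing and retreating upward.

>>> apply_moves(
  series=[
    [[0, 0, 0, 0, 0, 0, 0.4], [0, 0, 0, 0, 0, 0, 0.8], [0, 0, 0, 0, 0, 0, 1], [0, 0, 0, 0, 0, 0, 1], [0, 0, 0, 0, 0, 0, 1], [0, 0, -1, 0, 0, 0, 1], [0, 0, -3, 0, 0, 0, 1], [0, 0, -3, 0, 0, 0, 1], [0, 0, -3, 0, 0, 0, 1], [2, 4, -1, 0, 0, 0, 1], [2, 4, 0, 0, 0, 0, 1], [2, 4, 0, 0, 0, 0, 1]],
  ],
)

```text
t: 16.65
ee_pos: [547.3, 75.6, 227.5]
orientation: [0.39, 3.115, 0.001]
ft_force: [-0.2, 0.8, -0.1]
width: 87.9
```

>>> apply_moves(
  series=[
    [[2, 4, 0, 0, 0, 0, 1], [2, 4, 0, 0, 0, 0, 1], [2, 4, 0, 0, 0, 0, 1], [2, 4, 0, 0, 0, 0, 1], [0, 0, 0, 0, 0, 0, 1], [0, 0, 0, 0, 0, 0, 1]],
  ],
)

```text
t: 17.25
ee_pos: [508.7, 250.0, 226.5]
orientation: [0.384, 3.118, -0.0]
ft_force: [-0.8, -0.4, 0.2]
width: 87.5
```

Run:
```python
from h import *
t=ctrl.get_image("top");s=ctrl.get_image("side");print(ctrl.get_obs()["t"])
ti=cv2.resize(t["img"][155:255,285:385],None,fx=4,fy=4,interpolation=2);s2=cv2.resize(s["img"][165:265,295:395],None,fx=4,fy=4,interpolation=2)
for z,r in((36,45),(91,32),(140,20)):
    ring(t,ti,(574.7,-56.3),z,r,s=4,o=np.array([284.5,154.5]));ring(s,s2,(574.7,-56.3),z,r,s=4,o=np.array([294.5,164.5]))
cv2.imwrite("pics/w5.png",np.hstack([ti,s2]))
```

```text
17.35
```

View pics/w5.png

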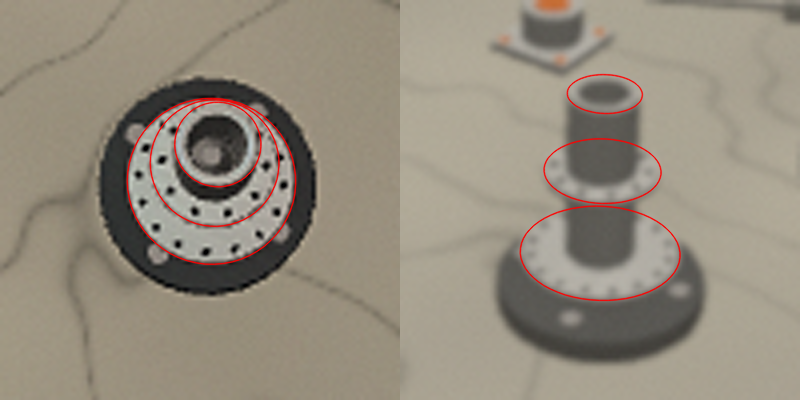

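The stack stands upright: both flanges are level at the predicted heights, with the post tip visible inside the small hub's bore. Handing in.

```bash
python3 -c "
from workcell import ctrl
print(ctrl.close_job())"
```

```text
the job is handed in; nothing more can be done
None
```

The hub stand is loaded. The large hub is home on the shoulder and the small hub's flange sits on its barrel. I lowered each one down the post until it touched, then let go. I handed the job in at about 17.4 s, with the robot well clear of the stack.

- **Seating:** both hubs touched down within about 0.1 mm of the expected tool height (60.7 mm for the large one, 116.3 mm for the small one). The force readings I took stayed under 7 N.
- **Last pictures:** the top and side views showed both flanges level, at the right heights and centred within the play on the post. I didn't take a second picture later to confirm the stack stayed still.
- **Disagreement:** before the second lowering, the small hub looked 1–2 mm off-centre in the gripper. I corrected about 1 mm for it, and it went on without catching.

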